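Couple a filter cartridge to the sampling pump

TASK

Fit the new white filter cartridge with the blue waist to the sampling pump's quick coupler: pull the coupler's sleeve back until it stays back, push the cartridge's nipple gently all the way in, without ramming it, so that the sleeve springs forward and locks it, then let go. Leave the used brown cartridge and the bottles, cup and funnel where they are.

Things in the scene. Friction and masses are not known exactly. Their poses are not given: they have to be found in the camera images.
- pump: Blue sampling pump, fixed, with a level quick coupler at its front. Origin on the table below the coupler's nominal mouth; +x is level, along the coupler's axis INTO it (mouth faces -x), z up. Coupler axis at y 0, z 80 mm. By x in mm: clamp block 57 to 76 (50 wide, 100 high); housing 80 to 240 (130 wide, top at z 109).
- mouth (a point): Nominal centre of the coupler's mouth, axes as the pump's. Brass entry cone from x -5 (inner dia 31) to 4 mm, then greased bore dia 21. The coupler with its sleeve is really clamped up to 9 mm further in or out along x than this point shows, differently each time, and holds there; this pose never shows it, so depth must be felt.
- sleeve_mid (a point): Nominal middle of the steel sleeve when forward, on the coupler axis, axes as the pump's (same 9 mm uncertainty along x). Sleeve: ribbed ring, outer dia 40, 32 long, red front edge, free all round; grip it and pull along +x. With the sleeve forward, pawls keep the nipple out.
- sleeve (a joint): Sleeve travel along the pump's +x in m: 0 forward (locked), 0.011 fully back (hard stop). Its spring pulls forward, 2 N at 0 to 5 N at 0.011. Pulled back beyond about 0.009 with the coupler empty it latches and stays near 0.008 when let go; pulled less, it returns to 0. It snaps to 0 when the nipple is home, or resets to 0 if a nipple is drawn out again half-way.
- home (a point): Nominal place of the new cartridge's origin when home (shoulder against the entry cone's front edge): on the coupler axis, 40 mm before the mouth, same 9 mm uncertainty. The last 21 mm of the way in go against a spring and rubbing, up to about 8 N; the sleeve snaps over within the last 1.5 mm, then the stop is hard. Locked, it may spring out 2 mm.
- nipple_tip (a point): Tip of the new cartridge's steel nipple, on its axis, 75 mm ahead of its origin. Nipple dia 19, from the shoulder (flat face, 35 mm ahead of the origin) to the tip, 1.5 mm nose chamfer, locking groove dia 12 from 54 to 62 mm ahead of the origin.
- new_cartridge: Filter cartridge: white, blue waist, black rims, to be fitted. Round body 135 mm long, 0.13 kg. Origin on its axis mid-waist; +x along the axis to the nipple tip. By x: bowl dia 34, -60 to -23; rim dia 38 to -17; waist dia 30 to 17 (grip here); rim dia 38 to 23; cap dia 34 to 35. Lies level in a cradle, axis 50 above the table; lifts straight out; at the waist the cradle is only 10 high.
- used_cartridge: Filter cartridge: brown, yellow waist, used; leave it. Round body 135 mm long, 0.13 kg. Origin on its axis mid-waist; +x along the axis to the nipple tip. By x: bowl dia 34, -60 to -23; rim dia 38 to -17; waist dia 30 to 17 (grip here); rim dia 38 to 23; cap dia 34 to 35. Lies level in a cradle, axis 50 above the table; lifts straight out; at the waist the cradle is only 10 high.
- amber_bottle_a: Amber reagent bottle with red cap, dia 32, 75 high; origin at the centre of its base. Leave alone.
- amber_bottle_b: A second amber reagent bottle, the same.
- white_bottle: White bottle, dia 36, 85 high; origin at the centre of its base. Leave alone.
- sample_cup: Clear plastic cup, dia 60, 55 high; origin at the centre of its base. Leave alone.
- funnel_stack: White funnel standing mouth down, dia 66, 60 high; origin at the centre of its base. Leave alone.
Not all that is in view belongs to the job. What is shaped like the new_cartridge but red is not meant.

How it is judged:
By the outcome, as a careful person would: the job done as asked, in the order asked, and still so for the second after the job is handed in, with the robot touching nothing.
It also fails if it takes over 58 s, if anything falls off the work surface, if the arm or the gripper's body presses on something with over 40 N, if the wrist force passes 120 N, or if a joint passes its speed limit or range.

ROBOT

A 7-joint arm with a two-finger parallel gripper is mounted at the origin on the work surface. World frame = base frame: x ahead of the robot, y to its left, z up, the work surface at z = 0. Lengths are in m, angles in rad, forces in N, time in s.
With the tool pointing down it reaches from about 0.4 to 0.875 m from the base axis. Payload 4.4 kg.
Tool frame: the origin (TCP) lies midway between the tips of the shut fingers; the grasp point (between the pads) lies 19 mm behind it; z points along the fingers, y is the direction in which the jaws open and shut (so a half turn about z gives the same grasp; the last joint's range is limited). The gripper opens to 85 mm and grips with 20 to 120 N. Pads are 22 mm wide; open, the fingers measure 114 mm over their backs; the gripper's body (76 mm by 85 mm) begins 54 mm behind the grasp point. The pads swing forward as they close: fully open they stand 13 mm farther back than shut.
Start: joints at [-1.363, 0.628, 0.038, 1.517, -0.027, 0.996, -0.02], TCP at [0.176, 0.626, 0.231] pointing down, gripper open.
Joint ranges: [-3.06, 3.06], [-0.37, 2.12], [-1.25, 1.32], [0.18, 2.47], [-1.1, 4.24], [0.23, 1.98], [-2.94, 2.94]. Speed limits (rad/s): [2.57, 2.57, 3.14, 3.14, 3.14, 3.14, 3.14].

INTERFACE

Orientations are given as a unit quaternion [x, y, z, w].
In Python, from station import read_state, eyes, order gives the robot as it stands.
- The arm moves only by the tool send_rows, never from a script. Its argument "commands" is a list of rows, each an object of numbers: "jaw": the opening, from 0 (shut) to 1 (fully open); "dx", "dy", "dz": the shift along the world's x, y, z in cm; "turn": the turn about the world's z in degrees. A call has 1 to 12 rows; each row is the pose to reach, as a shift and turn from the pose measured when the call began; what a row does not reach only later rows make up. A row lasts 1/8 s, in which the tool goes at most 62.5 mm and 10.7 degrees, less where a joint would pass 70% of its speed; a pose out of reach is approached as far as the arm can. A call with a gripper value outside its range is refused whole. The fingers move at their own pace and stop on an object; "grip_force" is the grip in N (left out, the last holds). Time passes only in rows, so rows that repeat a pose let the fingers close. It gives the time, the measured TCP pose, the force and the opening at its end, in the units of the state.
- read_state(): the state, without advancing time (a new reading comes with each control period).
- eyes.read_camera(name): name is "scene" or "top" or "wrist"; returns (picture, depth): 480x640x3 uint8, red, green, blue; 480x640 float32, m along the optical axis (not along the pixel's ray), 0 where there is no reading.
- eyes.camera_params(name): a dict with "mtx" (3x3 intrinsics, pixels), "dist_coeffs" ([k1, k2, p1, p2, k3] as OpenCV has them; the pictures are not rectified), "R" (3x3) and "t" (3): a world point X has camera coordinates R X + t; the wrist camera has in their place "mount" (4x4, takes a point from camera to tool coordinates, whose origin is the TCP and whose axes are the flange's). Camera axes: x right, y down, z forward; pixel columns grow to the right and rows downward; lengths in m; the calibration is good to about 2 mm. A picture is of the moment at which its call begins: read the wrist's pose just before it. camera_params takes no time and is no camera call.
- order.finish_job(): hands the job in, once; it reports no verdict.
The state is a dict: "clock": time; "joint_positions": joint angles; "qvel": joint speeds; "joint_torque": joint torques, N m; "ee_pos": TCP position; "tcp_rot": TCP orientation; "contact_force": force on the tool from outside, world axes, zero at the start; "ft_torque": the same for the moment, N m; "opening": opening from 0.0 (shut) to 1.0 (fully open).
Only numpy, scipy, OpenCV 4.12 (cv2) and the standard library are available. Lean on these libraries where they do the work, as an engineer would, in place of code of your own. Each camera call takes 0.05 s, during which the arm holds its last target.

## Working session

There is one attempt and no reset: what is moved stays moved. The work goes in short steps, Python scripts to look and compute and a tool call to move; the robot and the scene stay as the last step left them, time stands still between calls to the robot, and variables do not carry over. Pictures are saved under pics/ and viewed, and the job is handed in when it is done.

Besides the shell and the picture viewer there is one more tool, called after "Emit:" by a JSON object that holds its "op" and its "data". send_rows: Moves the arm, as the interface text tells. Its arguments: {"type":"object","properties":{"commands":{"type":"array","items":{"type":"object","properties":{"jaw":{"type":"number"},"dx":{"type":"number"},"dy":{"type":"number"},"dz":{"type":"number"},"turn":{"type":"number"}}}},"grip_force":{"type":"number"}},"required":["commands"]}

```bash
ls; mkdir -p pics
cat > h.py <<'E'
import numpy as np,cv2
from station import read_state,eyes,order
def snap(cam,tag):
    st=read_state();im,d=eyes.read_camera(cam)
    cv2.imwrite(f'pics/{tag}.png',im[:,:,::-1]);np.savez(f'pics/{tag}.npz',im=im,d=d,p=st['ee_pos'],q=st['tcp_rot'],cam=cam)
    return im,d
def world(tag,u,v,depth=None,z=None):
    f=np.load(f'pics/{tag}.npz');cam=str(f['cam']);P=eyes.camera_params(cam)
    x=cv2.undistortPoints(np.array([[[u,v]]],float),np.array(P['mtx'],float),np.array(P['dist_coeffs'],float))[0,0]
    if cam=='wrist':
        from scipy.spatial.transform import Rotation as Ro
        M=np.array(P['mount']);T=np.eye(4);T[:3,:3]=Ro.from_quat(f['q']).as_matrix();T[:3,3]=f['p'];T=T@M
        R=T[:3,:3];c=T[:3,3]
    else:
        R=np.array(P['R']).T;c=-R@np.array(P['t'])
    r=R@np.array([x[0],x[1],1])
    if z is not None: s=(z-c[2])/r[2]
    else:
        if depth is None:
            w=f['d'][int(v)-1:int(v)+2,int(u)-1:int(u)+2];w=w[w>0];depth=np.median(w) if len(w) else np.nan
        s=depth
    return c+s*r
E
python3 - <<'E'
from h import *
s=read_state();print(s)
for c in('scene','top','wrist'):snap(c,c+'0')
E
```

```text
pics
{'clock': 0.0, 'joint_positions': array([-1.36278542,  0.62933887,  0.03847353,  1.51835706, -0.02697785,
        0.99628197, -0.01998644]), 'qvel': array([-8.15243396e-05,  1.38771047e-03, -7.70713049e-04,  1.43987265e-03,
        1.49517281e-04, -1.56636862e-03,  1.56568405e-03]), 'joint_torque': array([ 3.21479629e-04, -5.63396287e+01,  1.22603025e+00, -1.93441683e+01,
        1.08651826e-02,  1.03093139e-02, -1.72199270e-05]), 'ee_pos': array([0.17559179, 0.62519757, 0.23039787]), 'tcp_rot': array([ 1.36477966e-01,  9.90642667e-01, -9.28190916e-04, -9.70570297e-05]), 'contact_force': array([-0.23138559,  0.16284919,  0.10559647]), 'ft_torque': array([0.02130905, 0.04065478, 0.01453369]), 'opening': 1.0011366899390355}
```

View pics/scene0.png

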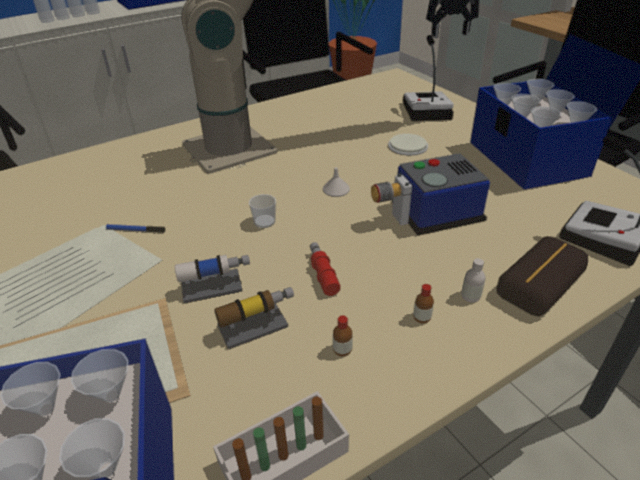

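View pics/top0.png

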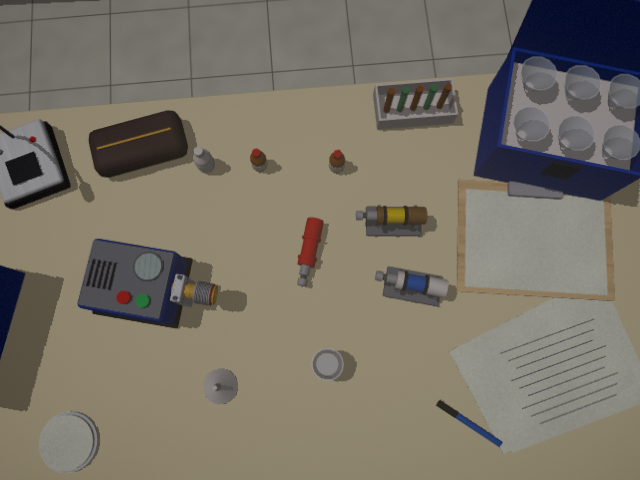

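View pics/wrist0.png

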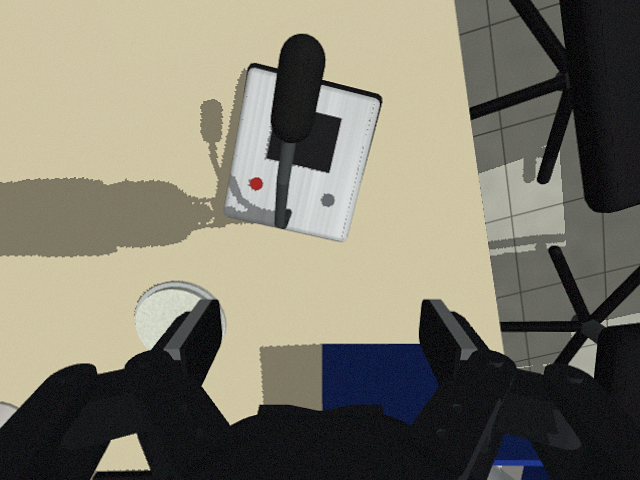

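Candidates in the top view: white cartridge with blue waist (415,283), brown with yellow waist (396,215), and red decoy (311,243). I choose the white/blue one. The coupler is at (200,292).

Run:
```python
from h import *
im=cv2.imread('pics/top0.png')
a=cv2.resize(im[225:345,70:230],None,fx=5,fy=5,interpolation=cv2.INTER_CUBIC)
b=cv2.resize(im[250:320,365:465],None,fx=8,fy=8,interpolation=cv2.INTER_CUBIC)
cv2.imwrite('pics/ta.png',a);cv2.imwrite('pics/tb.png',b)
for n,u,v,z in[('waist',416,283,.065),('tip',380,275,.05),('coupl',205,293,.1),('tablec',300,400,0),('tc2',400,400,0),('tc3',300,440,0),('red',311,243,.03)]:
    print(n,world('top0',u,v).round(4),world('top0',u,v,z=z).round(4))
```

```text
waist [ 0.5045 -0.2505  0.0657] [ 0.5045 -0.2506  0.065 ]
tip [ 0.5261 -0.1865  0.0588] [ 0.5273 -0.1875  0.05  ]
coupl [0.5145 0.1338 0.0996] [0.5145 0.1338 0.1   ]
tablec [ 3.096e-01 -1.720e-02  3.000e-04] [ 0.3096 -0.0172  0.    ]
tc2 [ 0.2937 -0.2056  0.0014] [ 0.2936 -0.2058  0.    ]
tc3 [ 0.2378 -0.0116  0.0023] [ 0.2375 -0.0115  0.    ]
red [ 0.6035 -0.0629  0.033 ] [ 0.6042 -0.0629  0.03  ]
```

View pics/ta.png

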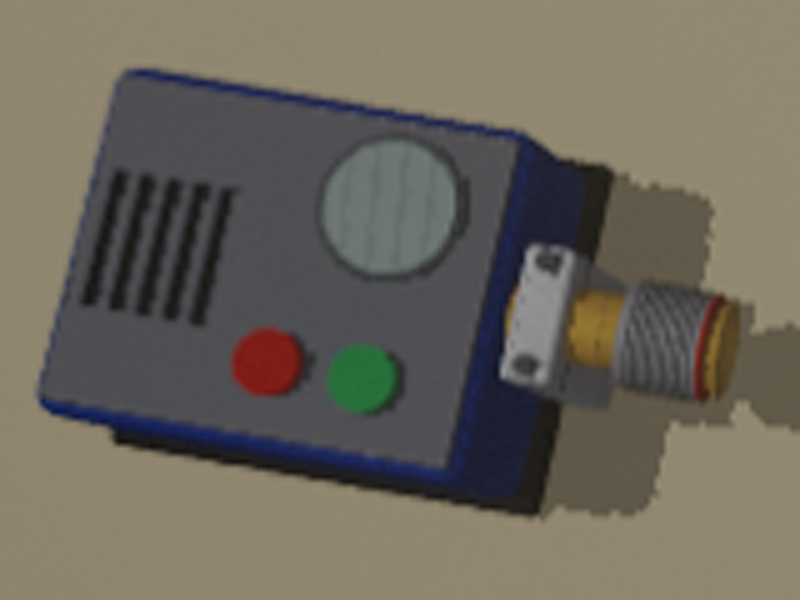

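View pics/tb.png

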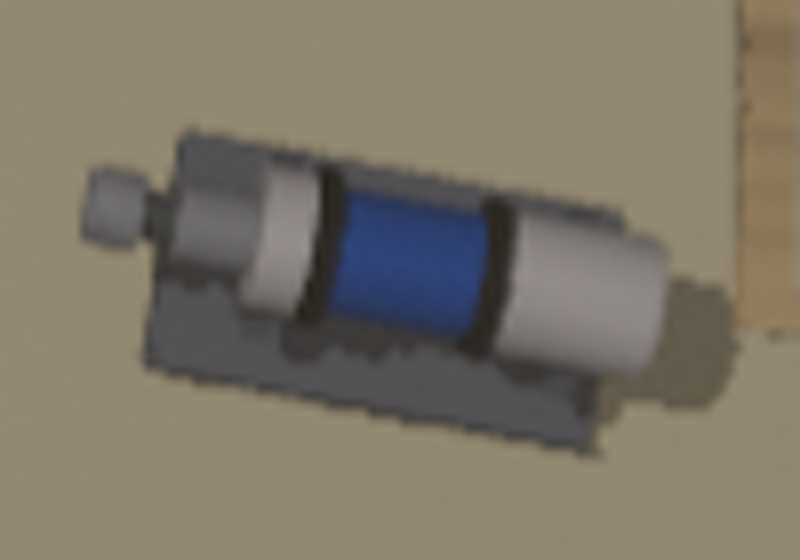

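Run:
```python
from h import *
A=lambda u,v:(70+u/5-.4,225+v/5-.4)
B=lambda u,v:(365+u/8-.44,250+v/8-.44)
c=[world('top0',*A(*p),z=.109)[:2] for p in[(125,72),(522,135),(455,475),(42,400)]]
for p in c:print(p.round(4))
for i,j in((0,1),(3,2),(0,3),(1,2)):
    d=c[i]-c[j];print(i,j,np.linalg.norm(d).round(4),np.degrees(np.arctan2(d[1],d[0])).round(2))
# sleeve rear/front edges at z~.08 (silhouette) 
for n,p,z in[('rear t',(632,285),.08),('rear b',(618,388),.08),('red t',(716,297),.08),('red b',(700,398),.08),('brass t',(738,303),.08),('brass b',(722,398),.08)]:
    print(n,world('top0',*A(*p),z=z).round(4))
for n,p,z in[('waistF t',(348,192),.05),('waistF b',(328,312),.05),('waistR t',(490,212),.05),('waistR b',(472,335),.05),('tip t',(90,168),.05),('tip b',(84,238),.05),('bowl t',(665,245),.05),('bowl b',(650,372),.05)]:
    print(n,world('top0',*B(*p),z=z).round(4))
```

```text
[0.6284 0.328 ]
[0.5928 0.1845]
[0.4729 0.2121]
[0.5116 0.358 ]
0 1 0.1479 76.05
3 2 0.1509 75.16
0 3 0.1206 -14.37
1 2 0.123 -12.94
rear t [0.5395 0.1532 0.08  ]
rear b [0.5022 0.1598 0.08  ]
red t [0.5325 0.1226 0.08  ]
red b [0.4961 0.1302 0.08  ]
brass t [0.5296 0.1147 0.08  ]
brass b [0.4954 0.1222 0.08  ]
waistF t [ 0.5255 -0.2406  0.05  ]
waistF b [ 0.4976 -0.2326  0.05  ]
waistR t [ 0.5179 -0.2734  0.05  ]
waistR b [ 0.4893 -0.2656  0.05  ]
tip t [ 0.5364 -0.1806  0.05  ]
tip b [ 0.5199 -0.1774  0.05  ]
bowl t [ 0.5066 -0.3135  0.05  ]
bowl b [ 0.4771 -0.3061  0.05  ]
```

Run:
```python
from h import *
for p in[(5,300),(5,340),(12,300),(10,345),(20,290)]:print(p,world('top0',*p).round(3))
for p in[(530,110),(600,140),(500,95),(540,90),(585,105),(476,90)]:print('s',p,world('scene0',*p).round(3))
P=eyes.camera_params('wrist');print(np.array(P['mount']).round(4),P['mtx'][0][0])
```

```text
(5, 300) [0.541 0.524 0.045]
(5, 340) [0.469 0.545 0.004]
(12, 300) [0.543 0.524 0.021]
(10, 345) [0.458 0.536 0.001]
(20, 290) [0.565 0.519 0.002]
s (530, 110) [0.513 0.583 0.153]
s (600, 140) [0.649 0.69  0.102]
s (500, 95) [0.416 0.585 0.158]
s (540, 90) [0.457 0.687 0.163]
s (585, 105) [0.582 0.696 0.165]
s (476, 90) [-0.945  2.068 -0.594]
[[-4.000e-04 -9.557e-01 -2.945e-01  7.550e-02]
 [ 1.000e+00 -4.000e-04 -2.000e-04  6.000e-04]
 [ 1.000e-04 -2.945e-01  9.557e-01 -1.426e-01]
 [ 0.000e+00  0.000e+00  0.000e+00  1.000e+00]] 339.501486428914
```

Emit:
{"op": "send_rows", "data": {"commands": [{"dx": 34,"dy": -48.5,"dz": -2,"turn": -88,"jaw": 1},{"dx": 34,"dy": -48.5,"dz": -2,"turn": -88,"jaw": 1},{"dx": 34,"dy": -48.5,"dz": -2,"turn": -88,"jaw": 1},{"dx": 34,"dy": -48.5,"dz": -2,"turn": -88,"jaw": 1},{"dx": 34,"dy": -48.5,"dz": -2,"turn": -88,"jaw": 1},{"dx": 34,"dy": -48.5,"dz": -2,"turn": -88,"jaw": 1},{"dx": 34,"dy": -48.5,"dz": -2,"turn": -88,"jaw": 1},{"dx": 34,"dy": -48.5,"dz": -2,"turn": -88,"jaw": 1},{"dx": 34,"dy": -48.5,"dz": -2,"turn": -88,"jaw": 1},{"dx": 34,"dy": -48.5,"dz": -2,"turn": -88,"jaw": 1},{"dx": 34,"dy": -48.5,"dz": -2,"turn": -88,"jaw": 1},{"dx": 34,"dy": -48.5,"dz": -2,"turn": -88,"jaw": 1}]}}

```text
clock: 1.65
ee_pos: [0.5149, 0.1413, 0.2103]
tcp_rot: [0.786, 0.618, -0.001, -0.001]
contact_force: [-0.9, 1.0, 0.2]
opening: 1.003
```

Run:
```python
from h import *
snap('wrist','w1')
s=read_state();print(s['clock'],s['ee_pos'],s['joint_positions'])
from scipy.spatial.transform import Rotation as R
print(R.from_quat(s['tcp_rot']).as_matrix().round(3))
```

```text
1.7 [0.51471406 0.14182696 0.21034416] [-0.62509981  0.52689972  0.45606335  1.87228295 -0.31157074  0.81498677
 -0.24298547]
[[ 0.235  0.972 -0.003]
 [ 0.972 -0.235  0.001]
 [ 0.    -0.003 -1.   ]]
```

View pics/w1.png

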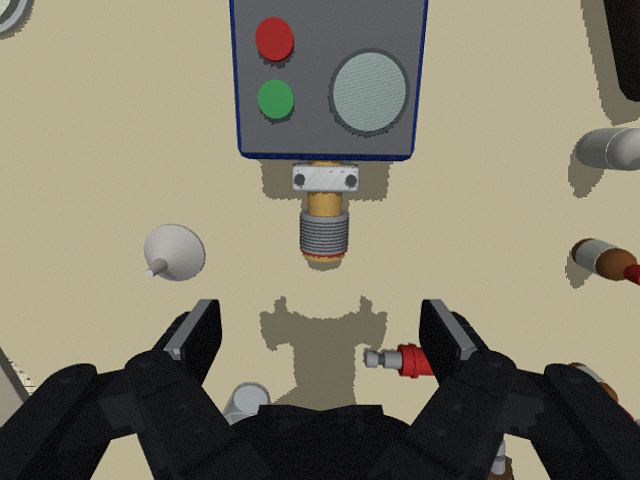

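Run:
```python
from h import *
im=cv2.imread('pics/w1.png')
cv2.imwrite('pics/w1c.png',cv2.resize(im[140:280,240:410],None,fx=4,fy=4,interpolation=cv2.INTER_CUBIC))
```

```text
(no output)
```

View pics/w1c.png

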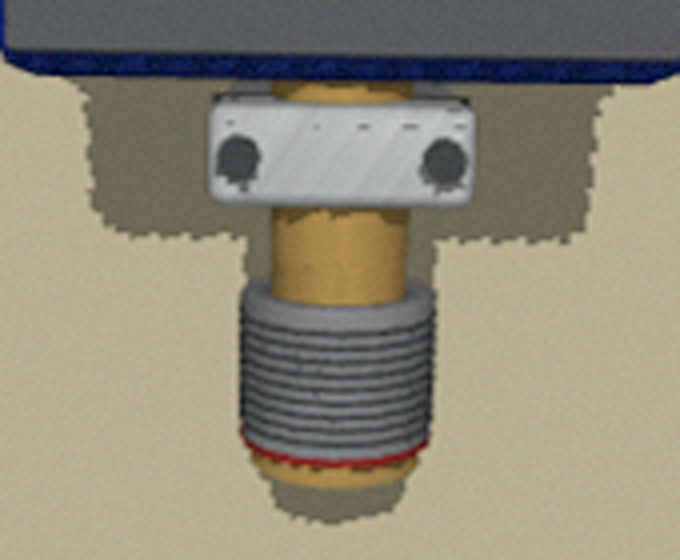

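Run:
```python
from h import *
C=lambda u,v:(240+u/4-.375,140+v/4-.375)
W=lambda p,z:world('w1',*p,z=z)
l0,l1,r0,r1=[W(p,.109) for p in[(231.5,5),(239,148),(427,5),(412,148)]]
for a,b in((l0,l1),(r0,r1)):
    d=a-b;print(np.degrees(np.arctan2(d[1],d[0])))
print('housing width',np.linalg.norm(l1-r1),'mid',(l1+r1)/2,(l0+r0)/2); m=(l0+r0-l1-r1);print(np.degrees(np.arctan2(m[1],m[0])))
bl,br=W(C(209,195),.1),W(C(475,195),.1);print('block',np.linalg.norm(bl-br),(bl+br)/2)
d=br-bl;print('ang',np.degrees(np.arctan2(d[1],d[0])))
for n,v in(('f',430),('r',300)):
    a,b=W(C(240 if n=='f' else 241,v),.08),W(C(431 if n=='f' else 436,v),.08);print(n,np.linalg.norm(a-b),(a+b)/2)
print('sleeve rear top',W(C(338,282),.1),'front top',W(C(338,460),.1),'block front top',W(C(338,203),.1),'brass front',W(C(335,488),.096))
u,v=C(338,380);print('depth',world('w1',u,v),world('w1',*C(338,160)),world('w1',320,100))
```

```text
75.2687222017854
74.8674974421582
housing width 0.11997398618761805 mid [0.53360474 0.20531815 0.109     ] [0.55551529 0.28748127 0.109     ]
75.06833153273377
block 0.049553293074808595 [0.52669252 0.17678501 0.1       ]
ang -13.62655915802876
f 0.040477243119765964 [0.51329761 0.12560926 0.08      ]
r 0.04012580744742814 [0.52047692 0.15289899 0.08      ]
sleeve rear top [0.52213418 0.16088536 0.1       ] front top [0.51378019 0.12596629 0.1       ] block front top [0.52563244 0.17550949 0.1       ] brass front [0.51148525 0.11885212 0.096     ]
depth [0.51763967 0.14210909 0.10034434] [0.52747597 0.1832028  0.09957214] [0.53731968 0.2365423  0.10549115]
```

Emit:
{"op": "send_rows", "data": {"commands": [{"dx": 0.32,"dy": 0.07,"dz": -5,"turn": -1.2,"jaw": 1},{"dx": 0.32,"dy": 0.07,"dz": -10,"turn": -1.2,"jaw": 1},{"dx": 0.32,"dy": 0.07,"dz": -13,"turn": -1.2,"jaw": 1},{"dx": 0.32,"dy": 0.07,"dz": -15.2,"turn": -1.2,"jaw": 1},{"dx": 0.32,"dy": 0.07,"dz": -15.2,"turn": -1.2,"jaw": 1},{"dx": 0.32,"dy": 0.07,"dz": -15.2,"turn": -1.2,"jaw": 1},{"dx": 0.32,"dy": 0.07,"dz": -15.2,"turn": -1.2,"jaw": 1}]}}

```text
clock: 2.58
ee_pos: [0.5186, 0.1431, 0.0595]
tcp_rot: [0.792, 0.611, 0.0, -0.001]
contact_force: [0.2, -0.4, 0.3]
opening: 1.001
```

Run:
```python
from h import *
snap('wrist','w2')
s=read_state();print(s['clock'],s['ee_pos'],s['contact_force'])
```

```text
2.625 [0.51852778 0.14299163 0.05940691] [-0.11871493  1.01999146 -0.03415095]
```

View pics/w2.png

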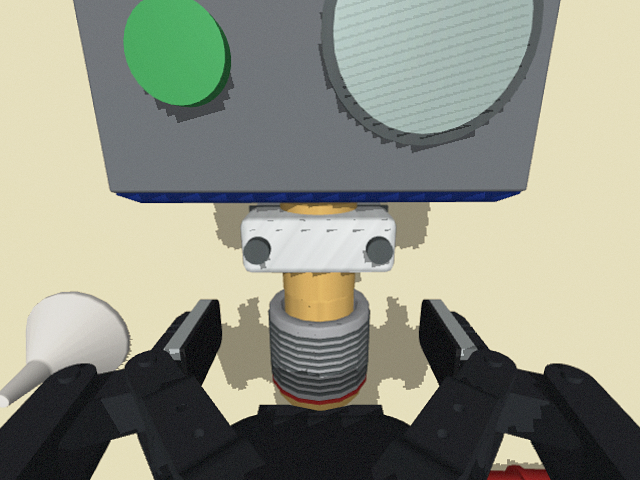

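Run:
```python
from h import *
W=lambda p,z:world('w2',*p,z=z)
l0,l1,r0,r1=[W(p,.109) for p in[(77,5),(111,185),(559,5),(526,185)]]
for a,b in((l0,l1),(r0,r1)):
    d=a-b;print(np.degrees(np.arctan2(d[1],d[0])))
m=(l0+r0-l1-r1);print('mid',(l1+r1)/2,(l0+r0)/2,np.degrees(np.arctan2(m[1],m[0])))
d=r1-l1;print('front ang',90+np.degrees(np.arctan2(d[1],d[0])))
bl,br=W((242.5,262),.1),W((394.5,262),.1);print('block',np.linalg.norm(bl-br),(bl+br)/2)
d=W((390,270),.1)-W((248,270),.1);print('ang',90+np.degrees(np.arctan2(d[1],d[0])))
a,b=W((270,345),.08),W((369,345),.08);print('sl',np.linalg.norm(a-b),(a+b)/2)
a,b=W((273,385),.08),W((366,385),.08);print('sl',np.linalg.norm(a-b),(a+b)/2)
print('rear top',W((319,290),.1),'front top',W((319,405),.1),'blk',W((319,271),.1))
```

```text
75.35436714815144
75.29028668650476
mid [0.5339227  0.20373945 0.109     ] [0.54459479 0.24448383 0.109     ] 75.32236772256412
front ang 75.26143980340778
block 0.0488861660926563 [0.5272858  0.17867672 0.1       ]
ang 75.29441358311259
sl 0.04120146305797347 [0.51615412 0.13550747 0.08      ]
sl 0.04027457787789221 [0.51105171 0.11617125 0.08      ]
rear top [0.52492652 0.16907515 0.1       ] front top [0.51301777 0.12402612 0.1       ] blk [0.5266545  0.17561154 0.1       ]
```

Emit:
{"op": "send_rows", "data": {"commands": [{"jaw": 0},{"jaw": 0},{"jaw": 0},{"jaw": 0},{"jaw": 0},{"jaw": 0}], "grip_force": 40}}

```text
validation failed for argument at $.co...
```

Emit:
{"op": "send_rows", "data": {"commands": [{"dx": 0,"dy": 0,"dz": 0,"turn": 0,"jaw": 0},{"dx": 0,"dy": 0,"dz": 0,"turn": 0,"jaw": 0},{"dx": 0,"dy": 0,"dz": 0,"turn": 0,"jaw": 0},{"dx": 0,"dy": 0,"dz": 0,"turn": 0,"jaw": 0},{"dx": 0,"dy": 0,"dz": 0,"turn": 0,"jaw": 0},{"dx": 0,"dy": 0,"dz": 0,"turn": 0,"jaw": 0}], "grip_force": 40}}

```text
clock: 3.38
ee_pos: [0.5182, 0.1432, 0.0599]
tcp_rot: [0.792, 0.611, 0.0, -0.001]
contact_force: [-1.8, 0.2, 5.7]
opening: 0.463
```

Emit:
{"op": "send_rows", "data": {"commands": [{"dx": 0.08,"dy": 0.29,"dz": 0,"turn": 0,"jaw": 0},{"dx": 0.15,"dy": 0.58,"dz": 0,"turn": 0,"jaw": 0},{"dx": 0.23,"dy": 0.87,"dz": 0,"turn": 0,"jaw": 0},{"dx": 0.26,"dy": 0.97,"dz": 0,"turn": 0,"jaw": 0},{"dx": 0.26,"dy": 0.97,"dz": 0,"turn": 0,"jaw": 0},{"dx": 0.26,"dy": 0.97,"dz": 0,"turn": 0,"jaw": 0}]}}

```text
clock: 4.12
ee_pos: [0.5206, 0.1526, 0.0599]
tcp_rot: [0.792, 0.611, -0.0, -0.001]
contact_force: [-2.7, -4.4, 5.1]
opening: 0.457
```

Emit:
{"op": "send_rows", "data": {"commands": [{"dx": 0.03,"dy": 0.1,"dz": 0,"turn": 0,"jaw": 0},{"dx": 0.04,"dy": 0.16,"dz": 0,"turn": 0,"jaw": 0},{"dx": 0.04,"dy": 0.16,"dz": 0,"turn": 0,"jaw": 0}]}}

```text
clock: 4.5
ee_pos: [0.5209, 0.154, 0.0599]
tcp_rot: [0.792, 0.611, -0.0, -0.001]
contact_force: [-1.7, -5.0, 5.2]
opening: 0.461
```

Emit:
{"op": "send_rows", "data": {"commands": [{"dx": 0,"dy": 0,"dz": 0,"turn": 0,"jaw": 1},{"dx": 0,"dy": 0,"dz": 0,"turn": 0,"jaw": 1},{"dx": 0,"dy": 0,"dz": 0,"turn": 0,"jaw": 1},{"dx": 0,"dy": 0,"dz": 0,"turn": 0,"jaw": 1},{"dx": 0,"dy": 0,"dz": 0,"turn": 0,"jaw": 1},{"dx": 0,"dy": 0,"dz": 6,"turn": 0,"jaw": 1},{"dx": 0,"dy": 0,"dz": 12,"turn": 0,"jaw": 1},{"dx": 0,"dy": 0,"dz": 15,"turn": 0,"jaw": 1},{"dx": 0,"dy": 0,"dz": 15,"turn": 0,"jaw": 1}]}}

```text
clock: 5.62
ee_pos: [0.5225, 0.1544, 0.2124]
tcp_rot: [0.792, 0.611, 0.002, -0.001]
contact_force: [-0.1, -0.0, -0.3]
opening: 1.0
```

Run:
```python
from h import *
snap('wrist','w3')
s=read_state();print(s['clock'],s['ee_pos'],s['contact_force'])
im=cv2.imread('pics/w3.png')
cv2.imwrite('pics/w3c.png',cv2.resize(im[140:280,240:410],None,fx=4,fy=4,interpolation=cv2.INTER_CUBIC))
```

```text
5.675 [0.5211999  0.15427062 0.21061123] [-1.02932784 -0.17556559 -0.0307282 ]
```

View pics/w3c.png

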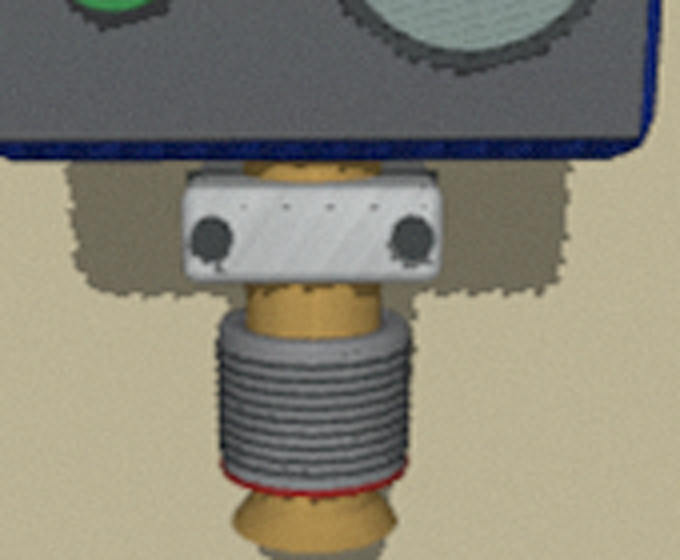

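Emit:
{"op": "send_rows", "data": {"commands": [{"dx": -1.3,"dy": -40.7,"dz": -1,"turn": 0,"jaw": 1},{"dx": -1.3,"dy": -40.7,"dz": -1,"turn": 0,"jaw": 1},{"dx": -1.3,"dy": -40.7,"dz": -1,"turn": 0,"jaw": 1},{"dx": -1.3,"dy": -40.7,"dz": -1,"turn": 0,"jaw": 1},{"dx": -1.3,"dy": -40.7,"dz": -1,"turn": 0,"jaw": 1},{"dx": -1.3,"dy": -40.7,"dz": -1,"turn": 0,"jaw": 1},{"dx": -1.3,"dy": -40.7,"dz": -1,"turn": 0,"jaw": 1},{"dx": -1.3,"dy": -40.7,"dz": -1,"turn": 0,"jaw": 1},{"dx": -1.3,"dy": -40.7,"dz": -1,"turn": 0,"jaw": 1},{"dx": -1.3,"dy": -40.7,"dz": -1,"turn": 0,"jaw": 1}]}}

```text
clock: 6.92
ee_pos: [0.5084, -0.2506, 0.2]
tcp_rot: [0.791, 0.612, 0.001, -0.002]
contact_force: [0.1, 0.8, -0.6]
opening: 1.002
```

Run:
```python
from h import *
snap('wrist','w4')
s=read_state();print(s['clock'],s['ee_pos'],s['tcp_rot'],s['joint_positions'])
C=lambda u,v:(240+u/4-.375,140+v/4-.375)
W=lambda p,z:world('w3',*p,z=z)
print('cone front',W(C(316,552),.096),W(C(316,552),.09),'red',W(C(316,494),.1),'block',W(C(316,278),.1))
im=cv2.imread('pics/w4.png')
cv2.imwrite('pics/w4c.png',cv2.resize(im[140:340,220:420],None,fx=3,fy=3,interpolation=cv2.INTER_CUBIC))
```

```text
6.975 [ 0.50851078 -0.25080807  0.20019874] [ 0.791138    0.61163415  0.00090762 -0.00187374] [ 0.12906228  0.58344828  0.43841531  1.79410418 -0.32433848  0.83825489
  0.46931225]
cone front [0.51185617 0.11886925 0.096     ] [0.51117235 0.11635851 0.09      ] red [0.51554251 0.13273773 0.1       ] block [0.52685621 0.17544421 0.1       ]
```

View pics/w4.png

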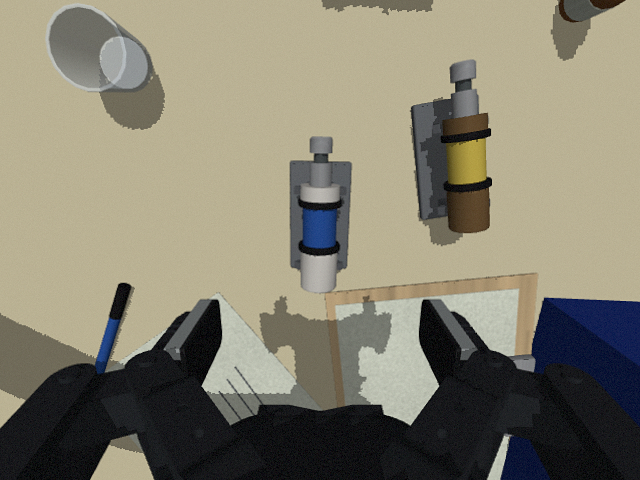

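View pics/w4c.png

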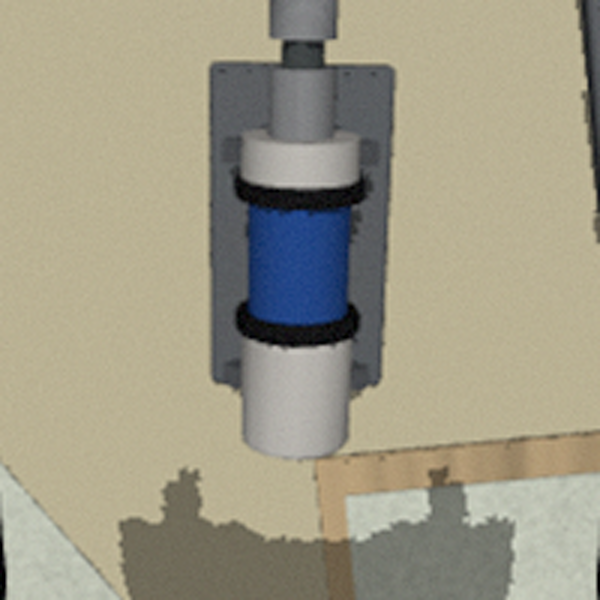

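Run:
```python
from h import *
C=lambda u,v:(220+u/3-.33,140+v/3-.33)
W=lambda p:world('w4',*p,z=.05)
pts=[]
for n,l,r in(('tip',(310.5,144),(332,144)),('neck',C(272,105),C(335,105)),('cap',C(241,160),C(360,160)),('waist',C(249,265),C(350,265)),('bowl',C(242,400),C(350,400))):
    a,b=W(l),W(r);m=(a+b)/2;pts.append(m[:2]);print(n,np.linalg.norm(a-b).round(4),m.round(4))
p=np.array(pts);
for i in range(4):
    d=p[i]-p[4];print(np.degrees(np.arctan2(d[1],d[0])))
print(np.polyfit(p[:,1],p[:,0],1), np.degrees(np.arctan2(1,np.polyfit(p[:,1],p[:,0],1)[0])))
# waist ends on top z .065: rims dia38 top .069
print('rimF edge top rear',world('w4',*C(300,205),z=.069),'rimR front edge',world('w4',*C(300,322),z=.065), 'rim rear-rear',world('w4',*C(300,345),z=.069))
print('rear end',world('w4',*C(297,458),z=.06),'tip end',world('w4',321,137,z=.055))
```

```text
tip 0.0179 [ 0.5259 -0.1844  0.05  ]
neck 0.0179 [ 0.5193 -0.2087  0.05  ]
cap 0.0344 [ 0.5145 -0.2236  0.05  ]
waist 0.0301 [ 0.5063 -0.2539  0.05  ]
bowl 0.0335 [ 0.4943 -0.2956  0.05  ]
74.10892086265403
73.9579832873985
74.31400500799047
73.93223433634624
[0.28476206 0.57848577] 74.1050577012239
rimF edge top rear [ 0.51211087 -0.23258057  0.069     ] rimR front edge [ 0.50324822 -0.26647355  0.065     ] rim rear-rear [ 0.50185627 -0.27187939  0.069     ]
rear end [ 0.49089411 -0.31010601  0.06      ] tip end [ 0.52714938 -0.17897357  0.055     ]
```

Emit:
{"op": "send_rows", "data": {"commands": [{"dx": -0.14,"dy": 0,"dz": -6,"turn": -1.3,"jaw": 1},{"dx": -0.14,"dy": 0,"dz": -12,"turn": -1.3,"jaw": 1},{"dx": -0.14,"dy": 0,"dz": -15,"turn": -1.3,"jaw": 1},{"dx": -0.14,"dy": 0,"dz": -17.2,"turn": -1.3,"jaw": 1},{"dx": -0.14,"dy": 0,"dz": -17.2,"turn": -1.3,"jaw": 1},{"dx": -0.14,"dy": 0,"dz": -17.2,"turn": -1.3,"jaw": 1},{"dx": -0.14,"dy": 0,"dz": -17.2,"turn": -1.3,"jaw": 1}]}}

```text
clock: 7.85
ee_pos: [0.508, -0.251, 0.0295]
tcp_rot: [0.798, 0.603, 0.001, -0.001]
contact_force: [0.0, -0.3, -0.1]
opening: 0.998
```

Run:
```python
from h import *
snap('wrist','w5')
s=read_state();print(s['clock'],s['ee_pos'],s['tcp_rot'],s['contact_force'])
```

```text
7.9 [ 0.50791296 -0.25103697  0.02936824] [ 0.79793092  0.60274653  0.00141528 -0.00092663] [1.38712676 0.60735752 0.37759549]
```

View pics/w5.png

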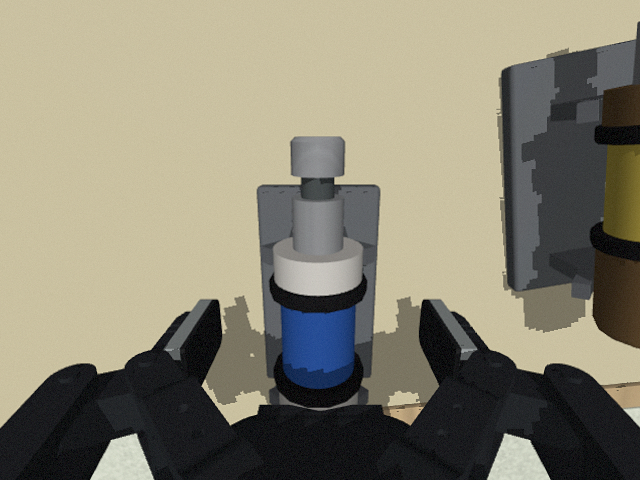

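Run:
```python
from h import *
f=np.load('pics/w5.npz')
a=np.array([np.cos(np.radians(74.1)),np.sin(np.radians(74.1))])
for n,p,z,xc in(('tip',(318,136),.055,75),('groove',(318,176),.0595,62),('rimF rear',(318,311),.069,17),('rimR rear',(318,408),.069,-23),('waist rear',(318,386),.065,-17)):
    w=world('w5',*p,z=z);print(n,((w[:2]-f['p'][:2])@a*1000-xc).round(1))
P=[]
for l,r in(((291,155),(344.5,155)),((274,275),(362.5,275)),((282,335),(355,335))):
    m=(world('w5',*l,z=.05)+world('w5',*r,z=.05))/2;P.append(m[:2]);print(m, np.linalg.norm(world('w5',*l,z=.05)-world('w5',*r,z=.05)))
d=P[0]-P[2];print(np.degrees(np.arctan2(d[1],d[0])))
```

```text
tip 0.3
groove 0.7
rimF rear 1.3
rimR rear 0.8
waist rear 1.3
[ 0.52592258 -0.18447898  0.05      ] 0.018731060532524244
[ 0.51359426 -0.22819141  0.05      ] 0.03446040902314404
[ 0.50634471 -0.25390264  0.05      ] 0.030082742444328566
74.25124931193182
```

Emit:
{"op": "send_rows", "data": {"commands": [{"dx": 0,"dy": 0,"dz": 0,"turn": 0,"jaw": 0},{"dx": 0,"dy": 0,"dz": 0,"turn": 0,"jaw": 0},{"dx": 0,"dy": 0,"dz": 0,"turn": 0,"jaw": 0},{"dx": 0,"dy": 0,"dz": 0,"turn": 0,"jaw": 0},{"dx": 0,"dy": 0,"dz": 0,"turn": 0,"jaw": 0},{"dx": 0,"dy": 0,"dz": 0,"turn": 0,"jaw": 0},{"dx": 0,"dy": 0,"dz": 0,"turn": 0,"jaw": 0}], "grip_force": 40}}

```text
clock: 8.78
ee_pos: [0.5073, -0.2508, 0.0296]
tcp_rot: [0.798, 0.603, 0.001, -0.001]
contact_force: [-2.0, 1.3, 5.7]
opening: 0.341
```

Emit:
{"op": "send_rows", "data": {"commands": [{"dx": 0,"dy": 0,"dz": 4,"turn": 0,"jaw": 0},{"dx": 0,"dy": 0,"dz": 9,"turn": 0,"jaw": 0},{"dx": -0.5,"dy": 4,"dz": 10,"turn": 1.2,"jaw": 0},{"dx": -1,"dy": 10,"dz": 10,"turn": 1.2,"jaw": 0},{"dx": -1.5,"dy": 16,"dz": 10,"turn": 1.2,"jaw": 0},{"dx": -2.2,"dy": 21,"dz": 10,"turn": 1.2,"jaw": 0},{"dx": -2.55,"dy": 25,"dz": 9,"turn": 1.2,"jaw": 0},{"dx": -2.55,"dy": 25.6,"dz": 6,"turn": 1.2,"jaw": 0},{"dx": -2.55,"dy": 25.6,"dz": 4,"turn": 1.2,"jaw": 0},{"dx": -2.55,"dy": 25.6,"dz": 3,"turn": 1.2,"jaw": 0},{"dx": -2.55,"dy": 25.6,"dz": 3,"turn": 1.2,"jaw": 0},{"dx": -2.55,"dy": 25.6,"dz": 3,"turn": 1.2,"jaw": 0}]}}

```text
clock: 10.28
ee_pos: [0.4823, 0.0048, 0.0601]
tcp_rot: [0.792, 0.611, 0.002, -0.001]
contact_force: [1.0, 0.3, -1.8]
opening: 0.338
```

Run:
```python
from h import *
snap('wrist','w6');snap('scene','s6')
s=read_state();print(s['clock'],s['ee_pos'],s['tcp_rot'],s['contact_force'],s['joint_positions'])
im=cv2.imread('pics/s6.png')
cv2.imwrite('pics/s6c.png',cv2.resize(im[150:270,300:460],None,fx=5,fy=5,interpolation=cv2.INTER_CUBIC))
```

```text
10.375 [0.48232593 0.00500583 0.06021205] [ 0.79167588  0.6109378   0.00177615 -0.00107715] [ 0.24031487  0.17684095 -1.760077  ] [-0.26545345  0.70696572  0.29817741  2.12205462 -0.5452784   0.38454147
  0.21974147]
```

View pics/w6.png

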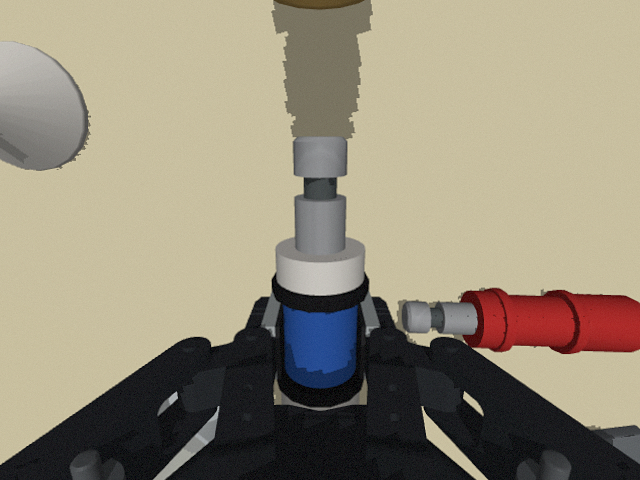

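View pics/s6c.png

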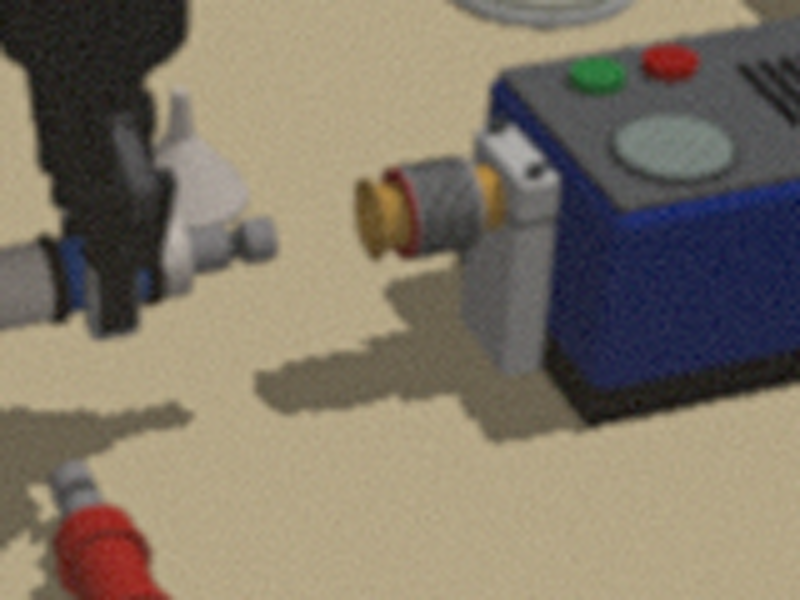

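Run:
```python
from h import *
P=[]
for l,r in(((293,155),(347,155)),((295.5,225),(346,225)),((276,270),(365,270)),((285,330),(357,330))):
    a,b=world('w6',*l,z=.0805),world('w6',*r,z=.0805);m=(a+b)/2;P.append(m[:2]);print(m,np.linalg.norm(a-b), 'lat mm',((m[0]-(.5133+.2624*(m[1]-.1256)))*.967*1000).round(2))
d=P[0]-P[3];print(np.degrees(np.arctan2(d[1],d[0])))
print('tip',world('w6',320,137,z=.086))
print('depth pts',world('w6',320,150),world('w6',320,215),world('w6',320,270))
for t in ('w1','w2','w3'):pass
print('sleeve depth', world('w2',319,340))
```

```text
[0.49962549 0.07148703 0.0805    ] 0.01893050227428088 lat mm 0.51
[0.49345288 0.04691191 0.0805    ] 0.018815533028298907 lat mm 0.77
[0.48878356 0.02949547 0.0805    ] 0.034532437029312614 lat mm 0.68
[0.48225931 0.0038281  0.0805    ] 0.02955568556124956 lat mm 0.88
75.60451216178937
tip [0.50117315 0.07734884 0.086     ]
depth pts [0.5001597  0.07348021 0.0895933 ] [0.49469326 0.05268969 0.0895897 ] [0.49039238 0.03630039 0.09763052]
sleeve depth [0.5201473  0.15098625 0.10042107]
```

Emit:
{"op": "send_rows", "data": {"commands": [{"dx": 0.2,"dy": 1.2,"dz": 0,"turn": -0.2,"jaw": 0},{"dx": 0.55,"dy": 2.4,"dz": 0,"turn": -0.2,"jaw": 0},{"dx": 0.85,"dy": 3.5,"dz": 0,"turn": -0.2,"jaw": 0},{"dx": 0.98,"dy": 4.0,"dz": 0,"turn": -0.2,"jaw": 0},{"dx": 1.08,"dy": 4.4,"dz": 0,"turn": -0.2,"jaw": 0},{"dx": 1.16,"dy": 4.7,"dz": 0,"turn": -0.2,"jaw": 0},{"dx": 1.16,"dy": 4.7,"dz": 0,"turn": -0.2,"jaw": 0},{"dx": 1.16,"dy": 4.7,"dz": 0,"turn": -0.2,"jaw": 0}]}}

```text
clock: 11.38
ee_pos: [0.4939, 0.0516, 0.0602]
tcp_rot: [0.793, 0.609, 0.002, -0.001]
contact_force: [-0.4, -0.2, -1.5]
opening: 0.336
```

Run:
```python
from h import *
snap('wrist','w7')
s=read_state();print(s['clock'],s['ee_pos'],s['contact_force'])
```

```text
11.425 [0.49386552 0.05164343 0.06023564] [-0.18886126  0.19815401 -2.05508634]
```

View pics/w7.png

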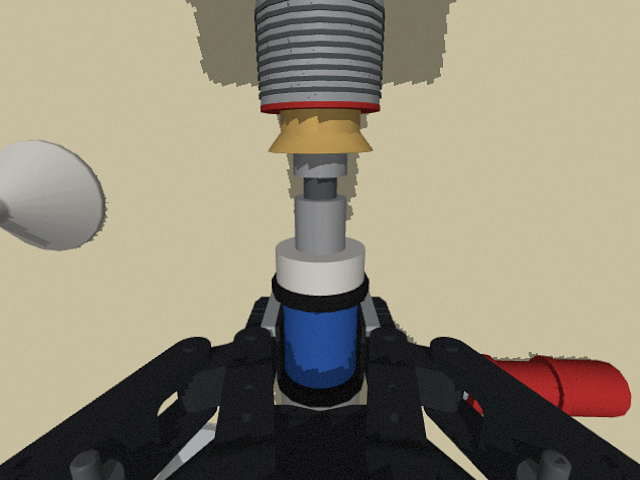

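Emit:
{"op": "send_rows", "data": {"commands": [{"dx": 0.08,"dy": 0.3,"dz": 0,"turn": 0,"jaw": 0},{"dx": 0.15,"dy": 0.58,"dz": 0,"turn": 0,"jaw": 0},{"dx": 0.23,"dy": 0.87,"dz": 0,"turn": 0,"jaw": 0},{"dx": 0.3,"dy": 1.16,"dz": 0,"turn": 0,"jaw": 0},{"dx": 0.3,"dy": 1.16,"dz": 0,"turn": 0,"jaw": 0}]}}

```text
clock: 12.05
ee_pos: [0.4969, 0.0634, 0.0602]
tcp_rot: [0.793, 0.609, 0.002, -0.001]
contact_force: [0.7, -0.5, -2.0]
opening: 0.341
```

Emit:
{"op": "send_rows", "data": {"commands": [{"dx": 0.05,"dy": 0.2,"dz": 0,"turn": 0,"jaw": 0},{"dx": 0.1,"dy": 0.39,"dz": 0,"turn": 0,"jaw": 0},{"dx": 0.15,"dy": 0.58,"dz": 0,"turn": 0,"jaw": 0},{"dx": 0.2,"dy": 0.77,"dz": 0,"turn": 0,"jaw": 0},{"dx": 0.2,"dy": 0.77,"dz": 0,"turn": 0,"jaw": 0}]}}

```text
clock: 12.68
ee_pos: [0.4986, 0.0699, 0.0601]
tcp_rot: [0.793, 0.609, 0.001, -0.001]
contact_force: [-1.4, -4.0, -1.9]
opening: 0.338
```

Emit:
{"op": "send_rows", "data": {"commands": [{"dx": 0.08,"dy": 0.3,"dz": 0,"turn": 0,"jaw": 0},{"dx": 0.12,"dy": 0.45,"dz": 0,"turn": 0,"jaw": 0},{"dx": 0.16,"dy": 0.6,"dz": 0,"turn": 0,"jaw": 0},{"dx": 0.18,"dy": 0.7,"dz": 0,"turn": 0,"jaw": 0},{"dx": 0.18,"dy": 0.7,"dz": 0,"turn": 0,"jaw": 0}]}}

```text
clock: 13.3
ee_pos: [0.4999, 0.0754, 0.06]
tcp_rot: [0.794, 0.609, 0.0, -0.0]
contact_force: [-1.4, -5.9, -1.8]
opening: 0.338
```

Run:
```python
from h import *
snap('wrist','w8')
s=read_state();print(s['clock'],s['ee_pos'],s['contact_force'])
```

```text
13.35 [0.49992725 0.07541143 0.05995038] [-1.99072346 -5.94058152 -1.2074814 ]
```

View pics/w8.png

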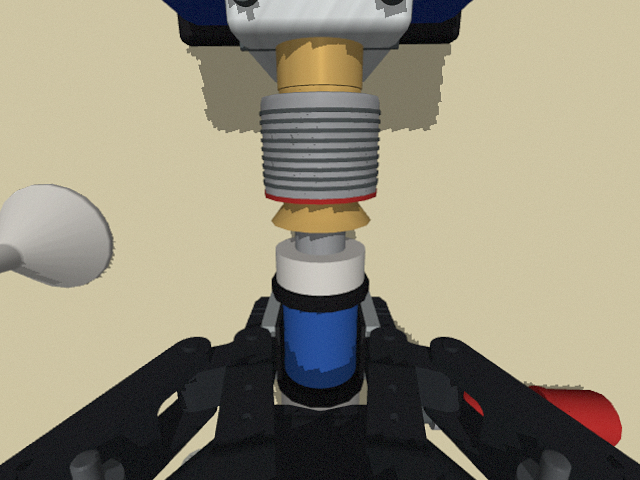

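Emit:
{"op": "send_rows", "data": {"commands": [{"dx": 0.06,"dy": 0.25,"dz": 0,"turn": 0,"jaw": 0},{"dx": 0.1,"dy": 0.4,"dz": 0,"turn": 0,"jaw": 0},{"dx": 0.14,"dy": 0.53,"dz": 0,"turn": 0,"jaw": 0},{"dx": 0.17,"dy": 0.65,"dz": 0,"turn": 0,"jaw": 0},{"dx": 0.17,"dy": 0.65,"dz": 0,"turn": 0,"jaw": 0}]}}

```text
clock: 13.98
ee_pos: [0.5012, 0.0804, 0.0599]
tcp_rot: [0.794, 0.608, -0.001, 0.0]
contact_force: [-1.1, -5.4, -2.3]
opening: 0.336
```

Emit:
{"op": "send_rows", "data": {"commands": [{"dx": 0.06,"dy": 0.22,"dz": 0,"turn": 0,"jaw": 0},{"dx": 0.08,"dy": 0.32,"dz": 0,"turn": 0,"jaw": 0},{"dx": 0.1,"dy": 0.39,"dz": 0,"turn": 0,"jaw": 0},{"dx": 0.1,"dy": 0.39,"dz": 0,"turn": 0,"jaw": 0}]}}

```text
clock: 14.48
ee_pos: [0.5018, 0.0839, 0.0598]
tcp_rot: [0.794, 0.608, -0.001, 0.0]
contact_force: [-1.3, -3.9, 0.1]
opening: 0.334
```

Run:
```python
from h import *
snap('wrist','w9')
s=read_state();print(s['clock'],s['ee_pos'],s['contact_force'])
im=cv2.imread('pics/w9.png')
cv2.imwrite('pics/w9c.png',cv2.resize(im[80:330,220:420],None,fx=2.4,fy=2.4,interpolation=cv2.INTER_CUBIC))
```

```text
14.525 [0.50184012 0.08391009 0.05978332] [-2.52428002 -4.98445305  0.05040367]
```

View pics/w9c.png

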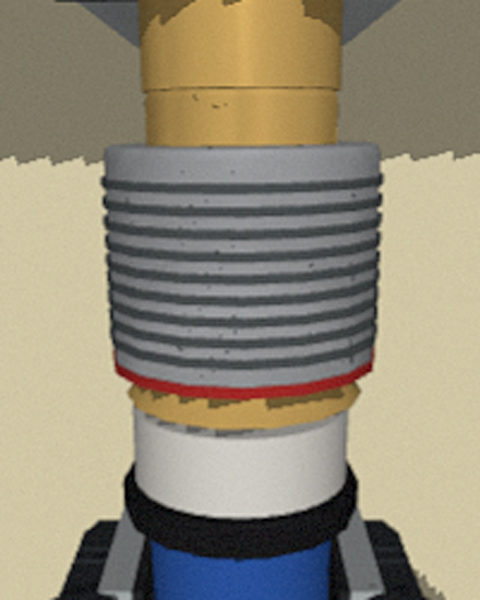

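Emit:
{"op": "send_rows", "data": {"commands": [{"dx": 0,"dy": 0,"dz": 0,"turn": 0,"jaw": 1},{"dx": 0,"dy": 0,"dz": 0,"turn": 0,"jaw": 1},{"dx": 0,"dy": 0,"dz": 0,"turn": 0,"jaw": 1},{"dx": 0,"dy": 0,"dz": 0,"turn": 0,"jaw": 1},{"dx": 0,"dy": 0,"dz": 0,"turn": 0,"jaw": 1},{"dx": 0,"dy": 0,"dz": 4,"turn": 0,"jaw": 1},{"dx": 0,"dy": 0,"dz": 9,"turn": 0,"jaw": 1},{"dx": 0,"dy": 0,"dz": 15,"turn": 0,"jaw": 1},{"dx": 0,"dy": 0,"dz": 15,"turn": 0,"jaw": 1}]}}

```text
clock: 15.65
ee_pos: [0.5048, 0.084, 0.2139]
tcp_rot: [0.794, 0.608, 0.003, 0.002]
contact_force: [0.9, 0.5, -0.4]
opening: 0.999
```

Run:
```python
from h import *
snap('wrist','w10');snap('scene','s10')
s=read_state();print(s['clock'],s['ee_pos'],s['contact_force'])
im=cv2.imread('pics/w10.png')
cv2.imwrite('pics/w10c.png',cv2.resize(im[80:330,220:420],None,fx=2.4,fy=2.4,interpolation=cv2.INTER_CUBIC))
```

```text
15.75 [0.50173666 0.08426412 0.21013151] [-0.60373365 -0.57844296 -0.2649096 ]
```

View pics/w10c.png

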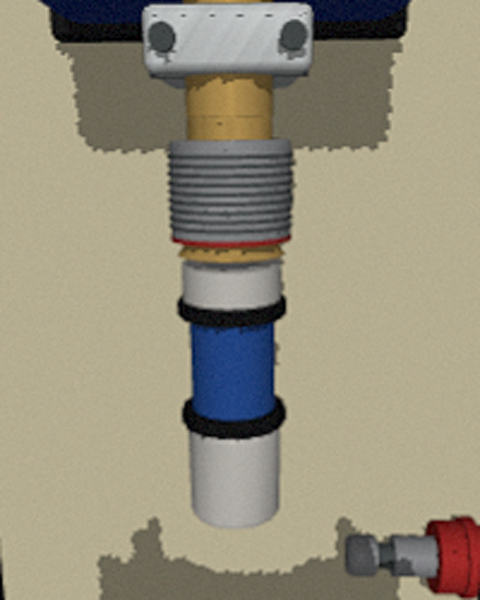

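View pics/s10.png

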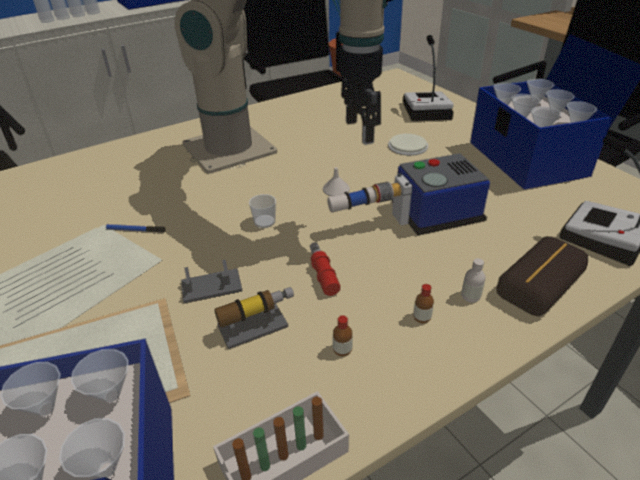

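Run:
```python
from h import *
C=lambda u,v:(220+u/2.4-.3,80+v/2.4-.3)
a=np.array([.2538,.9673])
b=world('w10',*C(231,72),z=.1)
for n,p,z in(('red',(231,243),.1),('sleeve rear',(231,142),.1),('cone front',(231,263),.095),('shoulder',(231,266),.096),('rimF front',(231,300),.097),('bowl end',(235,527),.09)):
    w=world('w10',*C(*p),z=z);print(n,w.round(4),'x pump',((w-b)[:2]@a*1000+57).round(1))
for t,r,bl in(('w1 fwd',(240+338/4,140+460/4),(240+338/4,140+203/4)),('w3 back',(240+316/4,140+494/4),(240+316/4,140+278/4))):
    k=t[:2];w=world(k,*r,z=.1);b2=world(k,*bl,z=.1);print(t,((w-b2)[:2]@a*1000+57).round(1))
```

```text
red [0.5134 0.1257 0.1   ] x pump 7.0
sleeve rear [0.5214 0.1549 0.1   ] x pump 37.3
cone front [0.5115 0.1189 0.095 ] x pump -0.1
shoulder [0.5113 0.1181 0.096 ] x pump -0.9
rimF front [0.5084 0.1076 0.097 ] x pump -11.7
bowl end [0.4874 0.0255 0.09  ] x pump -96.5
w1 fwd 6.0
w3 back 12.8
```

```bash
python3 -c "
from h import *
print(order.finish_job(), read_state()['clock'])"
```

```text
the job is handed in; nothing more can be done
the job is handed in; nothing more can be done
```

The new cartridge is fitted: the coupler's sleeve has sprung forward over its nipple, and the gripper has let go and stands clear. I handed the job in at about 16 s of the 58 s allowed.

- **Sleeve:** I pulled it back about 11 mm, with roughly 5 N of spring force at the end. A picture after letting go showed it latched back.
- **Insertion:** I lifted the white, blue-waisted cartridge by its waist, lined it up with the coupler and pushed it in slowly. The push readings I took between steps never passed about 6.5 N.
- **Last check:** With the gripper clear, the sleeve's red edge was at y 0.1257 m. It was at 0.1260 when forward at the start and at 0.1327 when latched back. The cartridge's shoulder sat about 1 mm from the cone front, within the 2 mm it may spring out. The last pictures showed the used cartridge, bottles, cup and funnel still where they were.

No check failed or disagreed. I judged the lock by the sleeve and shoulder positions only; I did not tug the cartridge to test it.

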